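# Extend and lock the telescopic tray-hook handle

### The job

The egg tray hook stands in its bench dock with its telescopic handle pushed in. Twist the wooden T-handle anticlockwise (seen from above) to unlock it, draw it straight up until it meets the stop collar, then twist it back clockwise to lock it there, and let go. Work by feel: never force the lock pin hard against its slot or the collar, and leave the things around the dock where they lie.

Things in the scene. Friction and masses are not known exactly. Their poses are not given: they have to be found in the camera images.
- grip (a point): Centre of the beechwood T-handle: level bar 90 mm long (its y axis), 20 thick (x), 26 high, on an 18 mm steel rod; under the bar a ferrule 28 mm wide, 11 high. z is up along the rod, about which it turns and slides. It starts 197 mm above the bench; the tube below ends at 161 mm and is 40 mm wide. Rod, lock pin and bar are one piece of 0.2 to 0.34 kg that slides down if let go unlocked.
- twist (a joint): Turn of the T-handle, rad, positive anticlockwise from above. 0 to 0.08 at the start: locked. A pin on the rod runs in the tube's slot. In the upright part of the slot twist can be 0.92 to 1.18 (aim for 1.05; slot walls at both ends). Locked again is below 0.25; the slot ends at about -0.06. Turning takes about 0.04 N m.
- extension (a joint): How far the handle is drawn out, m; 0 pushed in, with 2.5 mm play while locked. Sliding takes 0.6 N and the weight. The stop is met at 0.057 to 0.095, different each time: feel for it. The locking pocket opens sideways just under the stop: the pin turns in only within 2 mm of the stop, lower down a wall blocks it. Turned below 0.25 it drops behind a low ridge, 4 to 5 mm below the stop, and holds.
- handle: The sliding upper section (rod, pin and T-handle, one piece). Its origin is on the axis, 197 mm below the bar's centre, and its axes are those of the grip. Its pin takes 30 N at most against slot or collar; a slow pull that stops at 5 to 10 N is plenty.
- dock: Green steel dock, 130 mm square plate screwed to the bench, with the hook's lower tube (aluminium, slotted) upright in its middle; does not move. A black stop collar, 52 mm across, is clamped on the tube at a height that differs each time. Origin on the bench under the tube's axis, z up. The bar lies along its y axis when twist is 0.
- fan_guard: Bystander: round chrome wire fan guard, 124 mm across, 9 mm high, lying near the dock. Origin centre of underside.
- door_stop: Bystander: black rubber dome door stop, 52 mm across, 36 mm high. Origin centre of underside.
- spacer: Bystander: turquoise plastic egg spacer, open tray with four cells, 100 x 75 x 28 mm. Origin centre of underside.

How it is judged:
By the outcome, as a careful person would: the job done as asked, in the order asked, and still so for the second after the job is handed in, with the robot touching nothing.
It also fails if it takes over 45 s, if anything falls off the work surface, if the arm or the gripper's body presses on something with over 40 N, if the wrist force passes 120 N, or if a joint passes its speed limit or range.

### The arm

A 6-joint arm with a two-finger parallel gripper is mounted at the origin on the work surface. World frame = base frame: x ahead of the robot, y to its left, z up, the work surface at z = 0. Lengths are in mm, angles in rad, forces in N, time in s.
With the tool pointing down it reaches from about 300 to 775 mm from the base axis. Payload 14.6 kg.
Tool frame: the origin (TCP) lies at the very end of the fingers, on their centre line; the grasp point (between the pads) lies 19 mm behind it; z points along the fingers, y is the line along which they close (so a half turn about z gives the same grasp; the last joint's range is limited). The gripper opens to 94 mm and grips with 3 to 60 N. Pads are 16 mm wide; open, the fingers measure 119 mm over their backs; the gripper's body (75 mm by 177 mm) begins 78 mm behind the grasp point.
Start: joints at [1.103, 0.3, 1.521, -0, 1.321, -0.067], TCP at [214.582, 506.403, 205.446] pointing down, gripper open.
Joint ranges: [-3.03, 3.03], [-0.79, 2.21], [0.23, 2.52], [-1.04, 4.18], [0, 3.07], [-2.55, 2.55]. Speed limits (rad/s): [2.22, 2.22, 2.57, 3.14, 3.14, 3.14].

### API

Orientations are given as [roll, pitch, yaw] about the fixed x, y, z axes, in that order (R = Rz(yaw) Ry(pitch) Rx(roll)).
In Python, from cell import manip, eyes, ticket gives the robot as it stands. The module is installed in compiled form; this text tells all that it offers.
- The arm moves only by the tool arm_command, never from a script. Its argument "plan" is a list of rows, each a list of 5 numbers: the opening, from -1 (shut) to 1 (fully open), then the shift along the tool's x, y, z in m, then the turn about the tool's z in rad. In form: [[jaw, dx, dy, dz, roll], ...]. A call has 1 to 20 rows; each row shifts and turns the commanded pose from where the row before left it, along the tool's axes as they then stand; what a row does not reach is not made up. A row lasts 1/8 s, in which the tool goes at most 62.5 mm and 10.7 degrees, less where a joint would pass 70% of its speed; a pose out of reach is approached as far as the arm can. A call is refused whole if a number of a shift passes 0.0625 or a number of a turn 0.188, either way. A call with a gripper value outside its range is refused whole. The fingers move at their own pace and stop on an object; "newtons" is the grip in N (left out, the last holds). Time passes only in rows, so rows that do not move let the fingers close. It gives the time, the measured TCP pose, the force, the opening and the grip force at its end, in the units of the state.
- manip.read_state(): the state, without advancing time (a new reading comes with each control period).
- eyes.camera(name): name is "side" or "top" or "wrist"; returns a dict with "img" (480x640x3 uint8, blue, green, red), "z_map" (480x640 float32, mm along the optical axis (not along the pixel's ray), 0 where there is no reading), "fx", "fy", "cx", "cy" (pixels), "dist" ([k1, k2, p1, p2, k3] as OpenCV has them; the pictures are not rectified), "eye" and "orientation" of the camera in the world. Camera axes: x right, y down, z forward; pixel columns grow to the right and rows downward; lengths in mm; the calibration is good to about 2 mm. A picture is of the moment at which its call begins.
- ticket.sign_off(): hands the job in; it is judged then, once.
The state is a dict: "clock": time; "joints": joint angles; "qd": joint speeds; "effort": joint torques, N m; "eef_pos": TCP position; "eef_rot": TCP orientation; "wrist_force": force on the tool from outside, world axes, zero at the start; "moment": the same for the moment, N m; "finger_gap": finger opening in mm; "finger_force": force on a finger pad.
Only numpy, scipy, OpenCV 4.12 (cv2) and the standard library are available. Lean on these libraries where they do the work, as an engineer would, in place of code of your own. Each camera call takes 0.05 s, during which the arm holds its last target. There are 200 camera calls.

## Working session

There is one attempt and no reset: what is moved stays moved. The work goes in short steps, Python scripts to look and compute and a tool call to move; the robot and the scene stay as the last step left them, time stands still between calls to the robot, and variables do not carry over. Pictures are saved under pics/ and viewed, at most 10 in all, crops included, and the job is handed in when it is done.

Besides the shell and the picture viewer there is one more tool, called as name([rows], argument=value, ...), one row to a line, values as JSON. arm_command: Moves the arm, as the interface text tells. Its arguments: {"type":"object","properties":{"plan":{"type":"array"},"newtons":{"type":"number"}},"required":["plan"]}

```bash
mkdir -p pics
python3 - <<'E'
from cell import manip, eyes
import cv2,numpy as np
s=manip.read_state();print(s)
ims=[]
for n in("top","side"):
    c=eyes.camera(n);cv2.imwrite(f"pics/{n}0.png",c["img"]);np.savez(f"{n}0.npz",**c)
    print(n,{k:c[k] for k in c if k not in("img","z_map")})
E
```

```text
{'clock': 0.0, 'joints': array([ 1.10340468e+00,  3.00489644e-01,  1.52161106e+00, -1.60614738e-06,
        1.32071903e+00, -6.65879027e-02]), 'qd': array([-0.00034095,  0.00117681, -0.00047874,  0.00116678,  0.0015299 ,
        0.00055581]), 'effort': array([ 1.18653523e-03, -5.31797898e+01, -3.52743816e+01,  7.08540785e-02,
        2.43704132e-02, -1.60644604e-04]), 'eef_pos': array([214.45714257, 506.16088286, 204.86348802]), 'eef_rot': array([-3.14036819e+00, -8.00959818e-05,  2.74078926e+00]), 'wrist_force': array([-0.1271642 ,  0.71004087,  0.53737432]), 'moment': array([-0.07278773, -0.04807236,  0.02516002]), 'finger_force': 0.0, 'finger_gap': 94.1485984688309}
top {'fx': 440.7889327511568, 'fy': 440.7889327511568, 'cx': 317.5169564596114, 'cy': 242.3723975603235, 'dist': array([0.01534268, 0.        , 0.        , 0.        , 0.        ]), 'eye': array([500.04337916,  64.05042677, 952.10755793]), 'orientation': array([-3.04343862,  0.0322174 , -1.56025108])}
side {'fx': 509.2242849288922, 'fy': 509.2242849288922, 'cx': 326.31132919403893, 'cy': 246.35893608669176, 'dist': array([0.04053712, 0.        , 0.        , 0.        , 0.        ]), 'eye': array([ 351.46708043, -567.50742349,  782.08149751]), 'orientation': array([-2.33072572, -0.01772083, -0.34824255])}
```

View pics/top0.png

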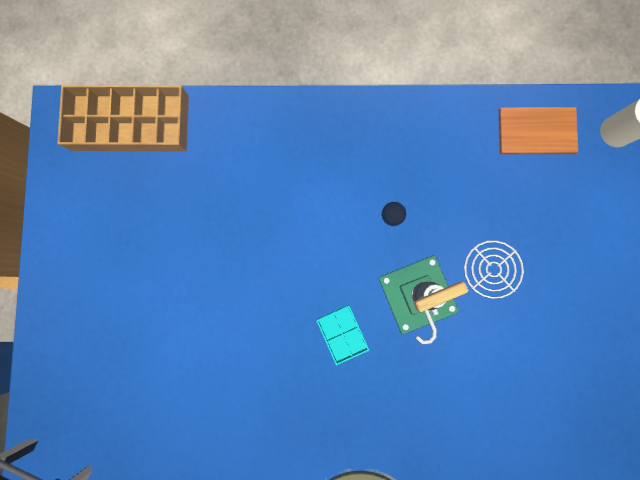

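View pics/side0.png

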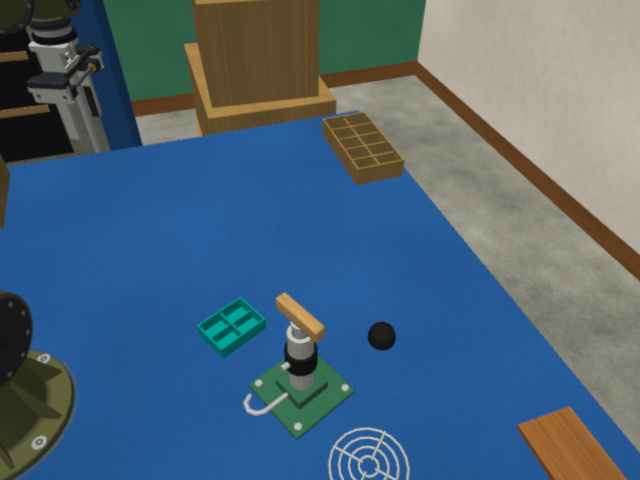

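The top view shows the wooden bar at about (442,297) over the green dock (419,295), the fan guard at (494,269), spacer at (343,335) and door stop at (394,213). The side view shows the bar at about (300,317) and the collar at (300,358).

```bash
cat > h.py <<'E'
import cv2,numpy as np
from scipy.spatial.transform import Rotation as R
def ray(c,uv):
    K=np.array([[c["fx"],0,c["cx"]],[0,c["fy"],c["cy"]],[0,0,1]],float)
    p=cv2.undistortPoints(np.array(uv,float).reshape(-1,1,2),K,c["dist"]).reshape(-1,2)
    d=np.c_[p,np.ones(len(p))]@R.from_euler("xyz",c["orientation"]).as_matrix().T
    return np.array(c["eye"],float),d
def plane(c,uv,z):
    e,d=ray(c,uv); return e+d*((z-e[2])/d[:,2])[:,None]
def wood(c,lo,hi,roi):
    h=cv2.cvtColor(c["img"],cv2.COLOR_BGR2HSV);m=cv2.inRange(h,lo,hi)
    k=np.zeros_like(m);x0,y0,x1,y1=roi;k[y0:y1,x0:x1]=1;m=m*k
    cs,_=cv2.findContours(m,0,2);return max(cs,key=cv2.contourArea)
E
python3 - <<'E'
from h import *
t=dict(np.load("top0.npz"));s=dict(np.load("side0.npz"))
for c,roi in((t,(380,240,490,350)),(s,(260,280,340,350))):
    k=wood(c,(8,70,120),(28,255,255),roi);r=cv2.minAreaRect(k);b=cv2.boxPoints(r)
    print(cv2.contourArea(k),r);P=plane(c,b,210);print(P.round(1),P.mean(0))
    m=np.zeros(c["z_map"].shape,np.uint8);cv2.drawContours(m,[k],-1,1,-1)
    v,u=np.nonzero(m);z=c["z_map"][v,u];e,d=ray(c,np.c_[u,v]);X=e+d*z[:,None];X=X[(z>0)&(X[:,2]>203)]
    q=cv2.minAreaRect(X[:,:2].astype(np.float32));print("depth top",q,np.percentile(X[:,2],[5,50,95]))
for c in(t,):
    k=wood(c,(55,60,40),(90,255,200),(370,240,470,350));r=cv2.minAreaRect(k);P=plane(c,cv2.boxPoints(r),5);print("dock",r,P.round(1),P.mean(0))
E
```

```text
600.5 ((440.5345153808594, 296.413818359375), (12.999337196350098, 54.4921760559082), 66.80140686035156)
[[ 476.1  -70.5  210. ]
 [ 512.5 -153.3  210. ]
 [ 492.9 -161.2  210. ]
 [ 456.7  -78.7  210. ]] [ 484.54357125 -115.93248788  210.        ]
depth top ((483.8852233886719, -117.60128784179688), (19.896984100341797, 88.60611724853516), 23.537885665893555) [205.49630073 208.64196361 210.95220743]
818.0 ((297.8058776855469, 314.9764404296875), (55.20880126953125, 17.571367263793945), 40.60129165649414)
[[ 449.3  -92.7  210. ]
 [ 472.2  -73.4  210. ]
 [ 508.7 -156.7  210. ]
 [ 486.3 -172.9  210. ]] [ 479.10166178 -123.93076929  210.        ]
depth top ((483.2544860839844, -120.34089660644531), (19.887781143188477, 88.21189880371094), 23.842002868652344) [204.9323313  209.76503112 211.60433689]
dock ((417.79315185546875, 294.48272705078125), (61.650848388671875, 60.9080696105957), 68.19859313964844) [[ 519.4  -34.5    5. ]
 [ 568.8 -154.7    5. ]
 [ 448.6 -200.4    5. ]
 [ 400.   -81.9    5. ]] [ 484.17437008 -117.88242311    5.        ]
```

arm_command([
  [1,0,0,-0.02,0.152],
  [1,0,0,-0.02,0.152],
  [1,0,0,-0.02,0.152],
  [1,0,0,-0.02,0.152],
  [1,0,0,-0.02,0.151],
  [1,-0.0485,0,0,0],
  [1,-0.0485,0,0,0],
  [1,-0.0485,0,0,0],
  [1,-0.0485,0,0,0],
  [1,-0.0485,0,0,0],
  [1,-0.0485,0,0,0],
  [1,-0.0485,0,0,0],
  [1,-0.0485,0,0,0],
  [1,-0.0485,0,0,0],
  [1,-0.0485,0,0,0],
  [1,-0.0485,0,0,0],
  [1,-0.0485,0,0,0],
  [1,-0.0485,0,0,0],
  [1,-0.0485,0,0,0],
], newtons=20)

```text
clock: 2.48
eef_pos: [486.2, -117.7, 305.2]
eef_rot: [-3.141, -0.0, 1.982]
wrist_force: [0.6, -0.0, 0.4]
finger_gap: 94.1
finger_force: 0.0
```

Run:
```python
from h import *
from cell import manip, eyes
s=manip.read_state();print(s["clock"],s["eef_pos"],s["eef_rot"],s["joints"],s["wrist_force"],s["moment"])
c=eyes.camera("wrist");cv2.imwrite("pics/w1.png",c["img"]);np.savez("w1.npz",**c)
k=wood(c,(8,70,120),(28,255,255),(0,0,640,480));r=cv2.minAreaRect(k);print(r,cv2.contourArea(k))
m=np.zeros(c["z_map"].shape,np.uint8);cv2.drawContours(m,[k],-1,1,-1)
v,u=np.nonzero(m);z=c["z_map"][v,u];e,d=ray(c,np.c_[u,v]);X=e+d*z[:,None];X=X[(z>0)&(X[:,2]>203)&(X[:,2]<216)]
print(cv2.minAreaRect(X[:,:2].astype(np.float32)),np.percentile(X[:,2],[5,50,95]))
```

```text
2.475 [ 486.20096227 -117.65850377  305.23377017] [-3.14137525e+00 -2.57742838e-04  1.98164614e+00] [-3.10689203e-01  1.28818751e-01  1.49827831e+00  4.99859938e-05
  1.51482907e+00 -7.21541850e-01] [ 0.57777918 -0.03784772  0.41980002] [0.01256928 0.05871783 0.04100392]
((316.4999694824219, 238.49996948242188), (102.99998474121094, 22.999996185302734), 90.0) 2228.5
((483.70977783203125, -118.82012939453125), (19.05222511291504, 88.55439758300781), 23.86032485961914) [207.15494383 209.1736429  210.39445775]
```

View pics/w1.png

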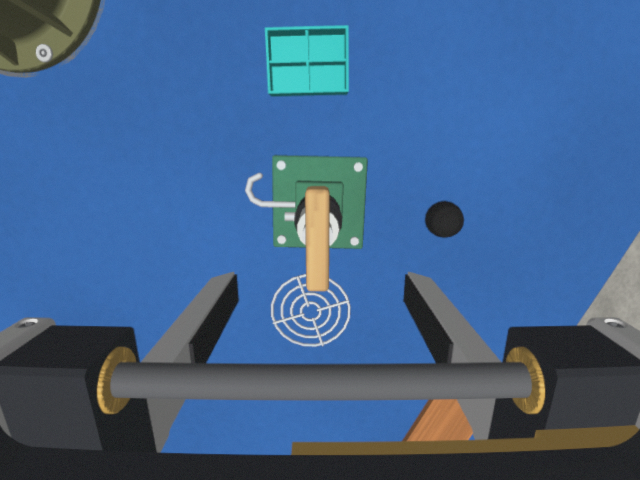

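The wrist view shows the bar upright in the frame at (317,240), parallel to the fingers and centred between them.

arm_command([
  [1,0,-0.002,0.02,0],
  [1,0,0,0.025,0],
  [1,0,0,0.025,0],
  [1,0,0,0.02,0],
  [1,0,0,0.015,0],
  [1,0,0,0.008,0],
  [1,0,0,0.004,0],
  [1,0,0,0,0],
])

```text
clock: 3.52
eef_pos: [484.1, -116.9, 188.7]
eef_rot: [3.141, 0.0, 1.982]
wrist_force: [0.3, 0.0, -0.2]
finger_gap: 93.4
finger_force: 0.0
```

arm_command([
  [0,0,0,0,0],
  [-0.3,0,0,0,0],
  [-0.5,0,0,0,0],
  [-0.7,0,0,0,0],
  [-1,0,0,0,0],
  [-1,0,0,0,0],
  [-1,0,0,0,0],
  [-1,0,0,0,0],
], newtons=20)

```text
clock: 4.53
eef_pos: [482.8, -117.4, 188.4]
eef_rot: [-3.138, -0.0, 1.982]
wrist_force: [-6.5, -1.1, 3.8]
finger_gap: 19.8
finger_force: 20.0
```

```bash
cat > st.py <<'E'
from cell import manip
s=manip.read_state()
for k in("clock","eef_pos","eef_rot","wrist_force","moment","finger_gap","finger_force"):print(k,s[k])
E
python3 st.py
```

```text
clock 4.525
eef_pos [ 482.80210628 -117.36719029  188.36928966]
eef_rot [-3.13798083e+00 -4.62702634e-04  1.98179319e+00]
wrist_force [-6.49108774 -1.07926665  3.79841103]
moment [-0.2391947   0.85722409 -0.04541568]
finger_gap 19.77202800713043
finger_force 20.000262558460236
```

arm_command([
  [-1,0,-0.001,0,0],
  [-1,0,-0.0005,0,0],
  [-1,0,0,0,0],
])

```text
clock: 4.9
eef_pos: [482.8, -117.4, 188.4]
eef_rot: [3.141, 0.0, 1.982]
wrist_force: [1.2, 0.3, -0.6]
finger_gap: 20.0
finger_force: 20.0
```

```bash
python3 st.py
```

```text
clock 4.9
eef_pos [ 482.75708694 -117.39734443  188.4085004 ]
eef_rot [3.14139936e+00 3.32603918e-05 1.98183791e+00]
wrist_force [ 1.19378254  0.28067374 -0.56876561]
moment [-0.0380772  -0.00669525 -0.03264546]
finger_gap 20.001032255741077
finger_force 19.99868005514145
```

arm_command([
  [-1,0,0,0,-0.06],
  [-1,0,0,0,-0.08],
  [-1,0,0,0,-0.08],
  [-1,0,0,0,-0.08],
  [-1,0,0,0,0],
])

```text
clock: 5.52
eef_pos: [482.1, -117.8, 188.4]
eef_rot: [-3.14, -0.0, 2.283]
wrist_force: [-5.5, -2.3, 1.7]
finger_gap: 19.9
finger_force: 20.0
```

```bash
python3 st.py
```

```text
clock 5.525
eef_pos [ 482.12458524 -117.79469579  188.39163694]
eef_rot [-3.14005987e+00 -4.69994275e-04  2.28294911e+00]
wrist_force [-5.46233864 -2.30914212  1.67243718]
moment [-0.6002071   0.99528424  0.07417062]
finger_gap 19.9167176915875
finger_force 19.995118975639343
```

arm_command([
  [-1,0,-0.0007,0,0],
  [-1,0,-0.0004,0,0],
  [-1,0,-0.0002,0,-0.08],
  [-1,0,-0.0002,0,-0.08],
  [-1,0,-0.0002,0,-0.08],
  [-1,0,-0.0002,0,-0.08],
  [-1,0,0,0,0],
])

```text
clock: 6.4
eef_pos: [481.5, -118.5, 188.4]
eef_rot: [3.141, 0.0, 2.602]
wrist_force: [2.4, 2.5, -1.8]
finger_gap: 19.9
finger_force: 20.0
```

```bash
python3 st.py
```

```text
clock 6.4
eef_pos [ 481.47257618 -118.52607511  188.41754638]
eef_rot [3.14113323e+00 1.93397844e-04 2.60152967e+00]
wrist_force [ 2.38938583  2.52111481 -1.75870154]
moment [ 0.324619   -0.35761375  0.12467887]
finger_gap 19.912883453530284
finger_force 19.999816417694092
```

arm_command([
  [-1,0,0,0,-0.08],
  [-1,0,-0.0001,0,-0.08],
  [-1,0,-0.0001,0,-0.08],
  [-1,0,-0.0001,0,-0.08],
  [-1,0,-0.0001,0,-0.08],
  [-1,0,0,0,0],
])

```text
clock: 7.15
eef_pos: [481.1, -119.5, 188.4]
eef_rot: [-3.141, 0.0, 3.0]
wrist_force: [-0.5, -2.3, -2.4]
finger_gap: 19.7
finger_force: 20.0
```

```bash
python3 st.py
```

```text
clock 7.15
eef_pos [ 481.13605452 -119.47635782  188.43982955]
eef_rot [-3.14088331e+00  1.16598528e-04  2.99961825e+00]
wrist_force [-0.48611254 -2.26960724 -2.401429  ]
moment [-0.71814142 -0.00227461  0.05145695]
finger_gap 19.703172463141055
finger_force 19.9970144033432
```

arm_command([
  [-1,0,-0.0002,-0.001,0],
  [-1,0,-0.0002,-0.002,0],
  [-1,0,0,-0.002,0],
  [-1,0,0,-0.002,0],
  [-1,0,0,-0.002,0],
])

```text
clock: 7.78
eef_pos: [481.1, -119.5, 197.6]
eef_rot: [3.142, -0.0, 3.002]
wrist_force: [1.8, -0.8, -3.1]
finger_gap: 19.5
finger_force: 20.0
```

```bash
python3 st.py
```

```text
clock 7.775
eef_pos [ 481.09573631 -119.4890071   197.584338  ]
eef_rot [ 3.14155518e+00 -8.64477340e-06  3.00163787e+00]
wrist_force [ 1.82834977 -0.79404383 -3.14242201]
moment [-0.43377556 -0.25394598 -0.09456582]
finger_gap 19.50061357947589
finger_force 19.998947381973267
```

arm_command([
  [-1,0,0,-0.004,0],
  [-1,0,0,-0.005,0],
  [-1,0,0,-0.005,0],
  [-1,0,0,-0.005,0],
  [-1,0,0,-0.005,0],
  [-1,0,0,-0.005,0],
  [-1,0,0,-0.005,0],
  [-1,0,0,-0.004,0],
  [-1,0,0,-0.003,0],
  [-1,0,0,-0.001,0],
])

```text
clock: 9.02
eef_pos: [481.1, -119.5, 239.6]
eef_rot: [3.142, 0.0, 3.002]
wrist_force: [1.2, -1.1, -4.0]
finger_gap: 19.7
finger_force: 20.0
```

```bash
python3 st.py
```

```text
clock 9.025
eef_pos [ 481.08720223 -119.51560412  239.59272264]
eef_rot [3.14156917e+00 5.78715357e-05 3.00182144e+00]
wrist_force [ 1.20337919 -1.13701646 -4.0244577 ]
moment [-0.30957925 -0.20714508 -0.02209403]
finger_gap 19.68888993357625
finger_force 19.998839199543
```

arm_command([
  [-1,0,0,-0.001,0],
  [-1,0,0,-0.001,0],
  [-1,0,0,-0.001,0],
  [-1,0,0,-0.001,0],
  [-1,0,0,-0.0005,0],
  [-1,0,0,-0.0005,0],
])

```text
clock: 9.78
eef_pos: [481.1, -119.5, 244.5]
eef_rot: [3.142, -0.0, 3.002]
wrist_force: [1.8, -0.0, -3.9]
finger_gap: 19.9
finger_force: 20.0
```

Extension about 56; from here slow.

arm_command([
  [-1,0,0,-0.0005,0],
  [-1,0,0,-0.0005,0],
  [-1,0,0,-0.0005,0],
  [-1,0,0,-0.0005,0],
  [-1,0,0,-0.0005,0],
  [-1,0,0,-0.0005,0],
])

```text
clock: 10.52
eef_pos: [481.1, -119.5, 247.5]
eef_rot: [3.142, -0.0, 3.002]
wrist_force: [1.3, 0.5, -3.6]
finger_gap: 19.7
finger_force: 20.0
```

arm_command([
  [-1,0,0,-0.0006,0],
  [-1,0,0,-0.0006,0],
  [-1,0,0,-0.0006,0],
  [-1,0,0,-0.0006,0],
  [-1,0,0,-0.0006,0],
])

```text
clock: 11.15
eef_pos: [481.1, -119.5, 250.4]
eef_rot: [3.142, -0.0, 3.002]
wrist_force: [3.0, 0.2, -7.5]
finger_gap: 19.8
finger_force: 20.0
```

arm_command([
  [-1,0,0,-0.0003,0],
  [-1,0,0,0,0],
])

```text
clock: 11.4
eef_pos: [481.1, -119.5, 250.5]
eef_rot: [3.142, -0.0, 3.002]
wrist_force: [3.1, -1.2, -8.6]
finger_gap: 19.8
finger_force: 20.0
```

```bash
python3 st.py
```

```text
clock 11.4
eef_pos [ 481.05577184 -119.49908678  250.45000997]
eef_rot [ 3.14152580e+00 -3.95536428e-04  3.00186373e+00]
wrist_force [ 3.05797092 -1.20807226 -8.64573581]
moment [-0.28430916 -0.61999454 -0.00690068]
finger_gap 19.75640795989459
finger_force 19.99803364276886
```

arm_command([
  [-1,0,0,0.0006,0],
  [-1,0,0,0.0006,0],
  [-1,0,0,0,0.06],
  [-1,0,0.0002,0,0.08],
  [-1,0,0.0002,0,0.08],
  [-1,0,0,0,0],
])

```text
clock: 12.15
eef_pos: [481.3, -119.0, 249.8]
eef_rot: [3.141, 0.0, 2.782]
wrist_force: [2.5, 1.9, -1.8]
finger_gap: 19.6
finger_force: 20.0
```

```bash
python3 st.py
```

```text
clock 12.15
eef_pos [ 481.25540743 -118.96590259  249.77286187]
eef_rot [3.14126552e+00 2.82773911e-04 2.78239700e+00]
wrist_force [ 2.52582034  1.92734393 -1.8468331 ]
moment [ 0.22074252 -0.24606455 -0.03602692]
finger_gap 19.626505763752878
finger_force 19.998839199543
```

arm_command([
  [-1,0,0.0003,0,0.08],
  [-1,0,0.0003,0,0.08],
  [-1,0,0.0003,0,0.08],
  [-1,0,0.0002,0,0.08],
  [-1,0,0.0002,0,0.08],
  [-1,0,0,0,0],
])

```text
clock: 12.9
eef_pos: [481.8, -118.0, 249.7]
eef_rot: [3.142, 0.0, 2.384]
wrist_force: [1.8, 1.6, -2.9]
finger_gap: 19.8
finger_force: 20.0
```

```bash
python3 st.py
```

```text
clock 12.9
eef_pos [ 481.82547063 -118.01870443  249.67394045]
eef_rot [3.14152893e+00 1.07502427e-04 2.38386159e+00]
wrist_force [ 1.81087747  1.63136933 -2.92343531]
moment [ 0.01197736 -0.22357723 -0.02116653]
finger_gap 19.834331212028648
finger_force 19.9989652633667
```

Twist about 0.42; go on to about 0.03.

arm_command([
  [-1,0,0.0003,0,0.08],
  [-1,0,0.0003,0,0.08],
  [-1,0,0.0003,0,0.08],
  [-1,0,0.0003,0,0.08],
  [-1,0,0.0002,0,0.06],
  [-1,0,0,0,0],
])

```text
clock: 13.65
eef_pos: [482.7, -117.4, 249.6]
eef_rot: [-3.141, 0.0, 2.004]
wrist_force: [-1.2, -2.0, -2.9]
finger_gap: 20.0
finger_force: 20.0
```

```bash
python3 st.py
```

```text
clock 13.65
eef_pos [ 482.70381907 -117.37513414  249.55081747]
eef_rot [-3.14100709e+00  1.18802276e-04  2.00443000e+00]
wrist_force [-1.18203641 -1.97282945 -2.8735898 ]
moment [-0.44457282  0.29090877 -0.0297946 ]
finger_gap 19.981280147776843
finger_force 19.997043013572693
```

Locked side reached. Lower gently behind the ridge (about 3.5–4 mm).

arm_command([
  [-1,0,0,0.0008,0],
  [-1,0,0,0.0008,0],
  [-1,0,0,0.0008,0],
  [-1,0,0,0.0006,0],
  [-1,0,0,0.0004,0],
  [-1,0,0,0,0],
])

```text
clock: 14.4
eef_pos: [482.7, -117.3, 246.0]
eef_rot: [-3.141, 0.0, 2.002]
wrist_force: [-3.6, -4.0, -2.7]
finger_gap: 19.3
finger_force: 20.0
```

```bash
python3 st.py
```

```text
clock 14.4
eef_pos [ 482.73736586 -117.33101337  245.97624985]
eef_rot [-3.14094141e+00  3.32790142e-05  2.00196646e+00]
wrist_force [-3.6398939  -3.9912827  -2.65376167]
moment [-0.95682198  0.74568493 -0.0215557 ]
finger_gap 19.293003993505543
finger_force 19.997179806232452
```

arm_command([
  [-1,0,-0.0004,0.0004,0],
  [-1,0,-0.0003,0.0004,0],
  [-1,0,0,0.0002,0],
  [-1,0,0,0,0],
])

```text
clock: 14.9
eef_pos: [482.7, -117.4, 245.5]
eef_rot: [3.14, 0.001, 2.002]
wrist_force: [5.5, -0.9, 0.4]
finger_gap: 19.5
finger_force: 20.0
```

```bash
python3 st.py
```

```text
clock 14.9
eef_pos [ 482.66785822 -117.38903484  245.481956  ]
eef_rot [3.14043597e+00 6.43161797e-04 2.00191196e+00]
wrist_force [ 5.45155754 -0.93824832  0.37890715]
moment [-0.43171968 -0.48223483  0.0393074 ]
finger_gap 19.45263481627342
finger_force 20.003665387630463
```

arm_command([
  [-0.5,0,0.0003,0,0],
  [-0.2,0,0,0,0],
  [0.2,0,0,0,0],
  [0.5,0,0,0,0],
  [0.5,0,0,0,0],
  [0.5,0,0,-0.01,0],
  [0.5,0,0,-0.03,0],
  [0.5,0,0,-0.04,0],
  [0.5,0,0,-0.04,0],
  [0.5,0,0,0,0],
])

```text
clock: 16.15
eef_pos: [483.0, -117.5, 368.5]
eef_rot: [3.138, 0.004, 2.002]
wrist_force: [0.1, 0.3, -0.8]
finger_gap: 70.7
finger_force: 0.0
```

Run:
```python
from h import *
from cell import manip, eyes
s=manip.read_state();print(s["clock"],s["eef_pos"],s["wrist_force"],s["finger_gap"])
for n,roi in(("wrist",(150,100,450,400)),("side",(240,230,360,350))):
    c=eyes.camera(n);cv2.imwrite(f"pics/{n}2.png",c["img"])
    k=wood(c,(8,70,120),(28,255,255),roi)
    m=np.zeros(c["z_map"].shape,np.uint8);cv2.drawContours(m,[k],-1,1,-1)
    v,u=np.nonzero(m);z=c["z_map"][v,u];e,d=ray(c,np.c_[u,v]);X=e+d*z[:,None];X=X[(z>0)&(X[:,2]>255)&(X[:,2]<280)]
    print(n,cv2.minAreaRect(X[:,:2].astype(np.float32)),np.percentile(X[:,2],[5,50,95]))
```

```text
16.15 [ 483.02602365 -117.47214096  368.4676251 ] [ 0.12407839  0.28116728 -0.77351805] 70.7164594171661
wrist ((483.7694091796875, -118.5060043334961), (19.353153228759766, 88.27912139892578), 24.82103157043457) [264.10945842 266.23808767 267.5250131 ]
side ((482.89166259765625, -120.75544738769531), (19.37057876586914, 89.172607421875), 24.61345672607422) [257.41227264 266.67459637 268.51984696]
```

View pics/side2.png

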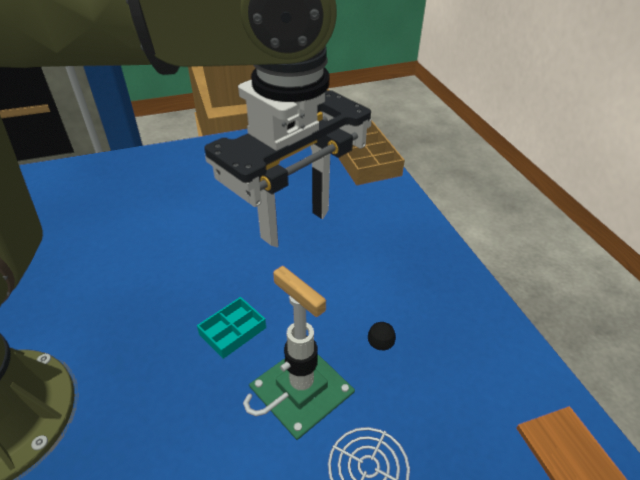

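The side view shows the handle drawn out and holding (bar at about (299,290), top near z = 266 mm, so extended about 57 mm). The gripper is clear and the bystanders have not moved.

```bash
python3 -c "
from cell import ticket
print(ticket.sign_off())"
```

```text
the job is handed in; nothing more can be done
None
```

The T-handle was unlocked, drawn up to the stop (felt at about 62 mm), turned back and set down behind the ridge, where it held at about 57 mm after I let go; nothing else moved, and the job is handed in.

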